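# Raise the key rack one rung on its ladder stand

## Task

The rack of hanging keys sits too low on its ladder stand. Take its upright knob, raise the rack past the middle rung until its pawl has dropped back out over that rung, then lower it gently, without dropping it, so that the pawl sits on the middle rung, and let go. Leave the neighbouring stand with the two small trays as it is.

Things in the scene. Friction and masses are not known exactly. Their poses are not given: they have to be found in the camera images.
- key_knob (a point): Grip point on the key rack's knob, a black upright round post 26 mm across; its top is 20 mm above this point, its foot on two thin steel arms 42 mm below. It moves up and down with the rack: 100 mm above the counter at the start, 170 mm once seated on the middle rung. It stands 120 mm in front of the ladder, on the robot's side (point x points at the ladder, z up). Grip it from above, any yaw.
- key_rack (a joint): Height of the key rack (260 mm crossbar with brass and steel keys hanging) on its ladder, m: 0 with pawl on the bottom rung (start), 0.070 on the middle, 0.140 on the top one; up positive. Slides freely; 0.4 to 0.75 kg; let go, it falls until the pawl lands on a rung. Ladder: wooden base 160 x 170 mm, rails 120 mm apart, 284 mm tall; rungs 12 mm thick, centres 70, 140, 210 mm above counter.
- key_pawl (a joint): Gravity pawl of the key rack, rad: 0 = level, nose out over the rung (a counterweight holds it there against a stop); positive = nose pressed down by a rung it passes on the way up, to about 1. It lets the rack rise and stops it sinking back. The nose swings free of the middle rung with key_rack at about 0.09, 20 mm above its seat there; it stays clear of the top rung until 0.12.
- tray_rack (a joint): Height of the other stand's sliding section, m; 0 (start) with its pawl on the bottom rung. That stand has the same ladder, pawl and knob, but carries two small open aluminium trays instead of keys. The two stands may change places. Leave it alone.

How it is judged:
On the way:
1. the key rack has been raised past the middle rung and its pawl has dropped back out above it (value of joint key_rack above 0.08 m and value of joint key_pawl below 0.2 rad), for 0.05 s.
At the end, for the whole second after the job is handed in: The key rack is at rest with its level pawl on the middle rung (joint key_rack 0.070 within 8 mm, pawl angle under 0.2 rad), and the tray section is still on its bottom rung (within 15 mm) (value of joint key_rack between 0.062 and 0.078 m and value of joint key_pawl below 0.2 rad and velocity of joint key_rack between -0.02 and 0.02 m/s and value of joint tray_rack below 0.015 m); the robot touches nothing.
It fails at once if the key rack is dropped (it sinks faster than 0.4 m/s) (velocity of joint key_rack below -0.4 m/s).
It fails at once if the tray section is raised by more than 15 mm (value of joint tray_rack above 0.015 m).
It also fails if it takes over 35 s, if anything falls off the work surface, if the arm or the gripper's body presses on something with over 40 N, if the wrist force passes 120 N, or if a joint passes its speed limit or range.

## Robot

A 6-joint arm with a two-finger parallel gripper is mounted at the origin on the work surface. World frame = base frame: x ahead of the robot, y to its left, z up, the work surface at z = 0. Lengths are in m, angles in rad, forces in N, time in s.
With the tool pointing down it reaches from about 0.275 to 0.875 m from the base axis. Payload 12.5 kg.
Tool frame: the origin (TCP) lies at the very end of the fingers, on their centre line; the grasp point (between the pads) lies 19 mm behind it; x points along the fingers, y is the direction in which the jaws open and shut, and the axes are right-handed (so a half turn about x gives the same grasp; the last joint's range is limited). The gripper opens to 85 mm and grips with 20 to 120 N. Pads are 22 mm wide; open, the fingers measure 114 mm over their backs; the gripper's body (76 mm by 85 mm) begins 54 mm behind the grasp point. The pads swing forward as they close: fully open they stand 13 mm farther back than shut.
Start: joints at [1.237, 0.351, 1.652, -0, 1.139, -0.085], TCP at [0.135, 0.533, 0.231] pointing down, gripper open.
Joint ranges: [-2.75, 2.75], [-0.79, 2.1], [0.01, 2.65], [-1.57, 4.71], [0.07, 3.14], [-2.87, 2.87]. Speed limits (rad/s): [2.22, 2.22, 2.79, 3.14, 3.14, 3.14].

## Interface

Orientations are given as a 3x3 rotation matrix whose columns are the frame's x, y, z axes.
In Python, from bench import manip gives the robot as it stands. Calls block until the motion is done:
- manip.move_ptp(position, orientation): joint-space move of the TCP to a pose.
- manip.move_l(position, attitude=None, max_speed=0.15): straight line of the TCP; attitude=None keeps the orientation; max_speed is the mean speed in m/s.
- manip.move_j(angles): joint-space move.
- manip.set_gripper(opening, effort=None): opening from 0.0 (shut) to 1.0 (fully open); effort is the grip in N (None keeps the last); returns when the fingers have stopped.
- manip.dwell(seconds).
- manip.inverse_kinematics(position, orientation): joint angles nearest the present ones, or None.
- manip.grab_frame(name): name is "scene" or "side" or "wrist"; returns (picture, depth): 400x640x3 uint8, red, green, blue; 400x640 float32, m along the optical axis (not along the pixel's ray), 0 where there is no reading.
- manip.get_calibration(name): a dict with "camera_matrix" (3x3 intrinsics, pixels), "R" (3x3) and "t" (3): a world point X has camera coordinates R X + t. Camera axes: x right, y down, z forward; pixel columns grow to the right and rows downward; lengths in m; the calibration is good to about 2 mm. A picture is of the moment at which its call begins: read the wrist's pose just before it. get_calibration takes no time and is no camera call; for the wrist camera it gives the pose at the moment of the call.
A pose or a line that the arm cannot do raises manip.Unreachable and nothing moves.
- manip.sign_off(): hands the job in, once; it reports no verdict.
Trained networks look in the newest picture that a camera, given by its name, has taken for a name from the list of things; names that differ only in an ending like _2 or _b are one class to them, and where a whole thing is asked for, a point or a joint stands for the part that bears it (a point fixed in the world has none). Each returns a list of dicts, best first, with "confidence" (0 to 1); they miss things now and then, are a little off and sometimes report something else, mostly with a low value. They report only what shows in the picture. A call takes as long as a camera call.
- manip.look_for(camera, name): "at" ([x, y, z] in m, in world coordinates, good to about 4 mm: the middle of the surface that is visible of it).
Readings, each from a call of its own:
- manip.current_time(): time.
- manip.current_qpos(): joint angles.
- manip.current_joint_vel(): joint speeds.
- manip.current_joint_torque(): joint torques, N m.
- manip.current_ee_pos(): TCP position.
- manip.current_tcp_rot(): TCP orientation.
- manip.current_force(): force on the tool from outside, world axes, zero at the start.
- manip.current_ft_torque(): the same for the moment, N m.
- manip.current_grip_width(): opening from 0.0 (shut) to 1.0 (fully open).
Only numpy, scipy, OpenCV 4.12 (cv2) and the standard library are available. Lean on these libraries where they do the work, as an engineer would, in place of code of your own. Each camera call takes 0.05 s, during which the arm holds its last target. There are 200 camera calls.

## Working session

There is one attempt and no reset: what is moved stays moved. The work goes in short steps, each a Python script; the robot and the scene stay as the last script left them, time stands still between calls to the robot, and variables do not carry over. Pictures are saved under pics/ and viewed, about 8 in all and at most 12, crops included, and the job is handed in when it is done.

```bash
mkdir -p pics
python3 - <<'E'
from bench import manip as m
import cv2
for c in ("scene","side"):
    p,d=m.grab_frame(c); cv2.imwrite(f"pics/{c}0.png",p[:,:,::-1])
    for n in("key_knob","key_rack","tray_rack"):
        print(c,n,[(x["confidence"],x["at"]) for x in m.look_for(c,n)])
print(m.current_time(), m.current_force(), m.current_tcp_rot())
E
```

```text
scene key_knob [(0.78, [0.6136, -0.1517, 0.0916])]
scene key_rack [(0.71, [0.6151, -0.1552, 0.0906])]
scene tray_rack [(0.87, [0.5817, 0.234, 0.0779])]
side key_knob [(0.61, [0.6043, -0.1446, 0.0913])]
side key_rack [(0.78, [0.6075, -0.1455, 0.0928])]
side tray_rack [(0.67, [0.5783, 0.2375, 0.0778])]
0.4 [ 0.54672443 -0.79755695 -0.80312221] [[-8.86658279e-05  2.46256380e-01  9.69204719e-01]
 [-1.82331252e-04  9.69204703e-01 -2.46256393e-01]
 [-9.99999979e-01 -1.98550837e-04 -4.10351033e-05]]
```

View pics/scene0.png

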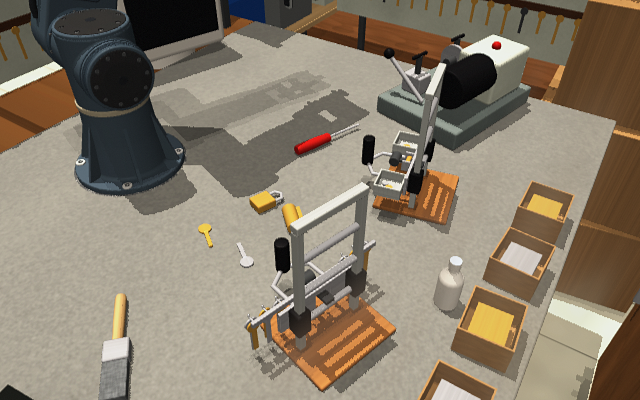

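View pics/side0.png

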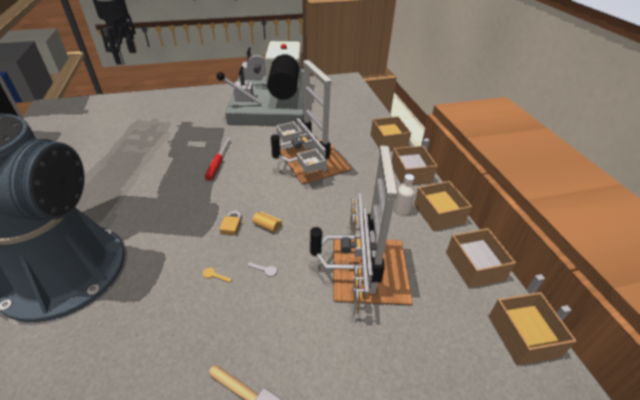

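The key rack is the nearer stand, with its knob at scene pixel (282,255) and side pixel (316,240). The tray stand is behind it. Next I'll locate the knob from depth on its black pixels.

```bash
cat > h.py <<'E'
from bench import manip as m
import numpy as np, cv2
def pts(c,r0,r1,c0,c1,thr=60):
    cal=m.get_calibration(c); p,d=m.grab_frame(c)
    v,u=np.mgrid[r0:r1,c0:c1]; z=d[r0:r1,c0:c1]
    k=(p[r0:r1,c0:c1].max(2)<thr)&(z>0)
    uv=np.stack([u[k],v[k],np.ones(k.sum())])
    X=np.linalg.inv(cal["camera_matrix"])@uv*z[k]
    return (cal["R"].T@(X-np.array(cal["t"])[:,None])).T, cal, p
E
python3 - <<'E'
from h import *
for c,b in(("scene",(234,274,272,292)),("side",(226,256,307,325))):
    P,cal,_=pts(c,*b)
    C=-cal["R"].T@cal["t"]; 
    P=P[abs(P-np.median(P,0)).max(1)<.05]
    print(c,len(P),C,np.median(P,0),np.percentile(P,[2,98],axis=0))
    # circle fit, r=13mm, on the side pixels below the top
    from scipy.optimize import least_squares
    Q=P[P[:,2]<P[:,2].max()-.008]
    f=least_squares(lambda q:np.hypot(Q[:,0]-q[0],Q[:,1]-q[1])-.013,np.median(Q,0)[:2]+.012*(np.median(Q,0)-C)[:2]/np.linalg.norm((np.median(Q,0)-C)[:2]),loss="soft_l1",f_scale=.002)
    print(f.x,f.cost)
# ladder direction: rail dark blocks via wrist of scene: silver points high z
p,d=m.grab_frame("scene");cal=m.get_calibration("scene")
v,u=np.mgrid[180:330,285:375];z=d[180:330,285:375];k=z>0
X=(cal["R"].T@(np.linalg.inv(cal["camera_matrix"])@np.stack([u[k],v[k],np.ones(k.sum())])*z[k]-np.array(cal["t"])[:,None])).T
H=X[X[:,2]>.25]; mu=H.mean(0);w,V=np.linalg.eigh(np.cov(H[:,:2].T));print(len(H),mu,H.max(0),H.min(0),V[:,1],w)
E
```

```text
scene 469 [ 0.90836002 -0.59002028  0.73414968] [ 0.53851847 -0.12217571  0.09813896] [[ 0.5240528  -0.12766877  0.05766881]
 [ 0.54515033 -0.10766793  0.12082279]]
[ 0.5316021  -0.11404112] 9.843245918430773e-05
side 253 [ 0.3982489  -0.62282473  0.67919746] [ 0.53076632 -0.12631733  0.1031606 ] [[ 0.52189558 -0.12920544  0.06519703]
 [ 0.54078079 -0.1112969   0.12139769]]
[ 0.53283097 -0.11538844] 3.877674836868818e-05
1493 [ 0.64835038 -0.15592582  0.27788956] [ 0.6724205  -0.08449177  0.28665766] [ 0.62215046 -0.21409361  0.2500388 ] [0.28124168 0.95963697] [2.26019065e-05 1.82488216e-03]
```

```bash
cat >> h.py <<'E'
K=np.array([.532,-.115]); yv=np.array([.281,.960,0]); yv/=np.linalg.norm(yv); xv=np.array([0,0,-1.])
R=np.stack([xv,yv,np.cross(xv,yv)],1)
def P(z,k=K): return [k[0],k[1],z]
E
python3 - <<'E'
from h import *
for z in(.34,.17,.082,.18): print(m.inverse_kinematics(P(z),R))
m.move_l([.135,.533,.40],max_speed=.3)
m.move_ptp(P(.34),R)
print(m.current_time(),m.current_ee_pos(),m.current_force())
p,d=m.grab_frame("wrist"); cv2.imwrite("pics/w1.png",p[:,:,::-1])
print([(x["confidence"],x["at"]) for x in m.look_for("wrist","key_knob")])
cal=m.get_calibration("wrist")
for z in(.08,.12):
    q=cal["camera_matrix"]@(cal["R"]@np.array(P(z))+cal["t"]);print(q[:2]/q[2])
E
```

```text
[-2.98426857e-01  2.50936094e-01  1.51741882e+00 -4.44089210e-16
  1.37323774e+00 -1.58446934e+00]
[-2.98426857e-01  4.12652125e-01  1.72722125e+00 -4.44089210e-16
  1.00171928e+00 -1.58446934e+00]
[-2.98426857e-01  5.41322348e-01  1.78368293e+00 -4.44089210e-16
  8.16587373e-01 -1.58446934e+00]
[-2.98426857e-01  3.99834359e-01  1.71850439e+00 -4.44089210e-16
  1.02325390e+00 -1.58446934e+00]
3.95 [ 0.53213899 -0.11438282  0.34004907] [ 0.23338093 -0.55685027 -1.57625357]
[(0.88, [0.6117, -0.132, 0.0969])]
[322.33167664 162.80845507]
[322.36277527 169.32830956]
```

View pics/w1.png

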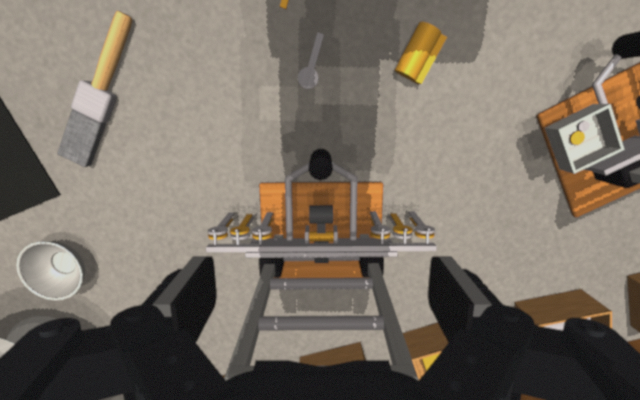

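The knob shows at about (320,165), and my estimate projects to (322,163–169), so they agree. I'll descend, grip and raise.

Run:
```python
from h import *
m.move_l(P(.15),R,max_speed=.15); print(m.current_force())
m.move_l(P(.083),R,max_speed=.06); print(m.current_force(), m.current_ee_pos())
m.set_gripper(0.0,60); print("grip",m.current_grip_width(),m.current_force(),m.current_ee_pos())
for z in(.095,.125,.155,.185):
    m.move_l(P(z),R,max_speed=.05); print(m.current_force(),m.current_ee_pos(),m.current_grip_width())
m.dwell(.2); print(m.current_force(),m.current_ee_pos(),m.current_time())
p,d=m.grab_frame("side"); cv2.imwrite("pics/s2.png",cv2.resize(p[120:320,260:460,::-1],(600,600)))
```

```text
[ 0.14622169 -0.53436711  1.05250257]
[ 0.12846787 -0.61985371  0.74827716] [ 0.53221356 -0.11506153  0.08334816]
grip 0.28725508868464766 [-3.5753068  -6.87700788  2.72177936] [ 0.53176501 -0.11581424  0.08319616]
[-0.80026024 -7.22741717 -4.58283118] [ 0.53177106 -0.11583147  0.09489061] 0.28531262753569575
[ 0.76655704 -6.91591982 -4.16106247] [ 0.53173964 -0.11583816  0.12476417] 0.29003926068562186
[-0.28978722 -7.46110162 -4.08172013] [ 0.5317512  -0.11585424  0.1547104 ] 0.28325655552843315
[-0.3585799  -6.75386463 -4.84723824] [ 0.53174837 -0.1158475   0.18472617] 0.2876631361051945
[ 0.45721202 -6.55123962 -3.73791964] [ 0.53172837 -0.11582621  0.18461592] 10.1583
```

View pics/s2.png

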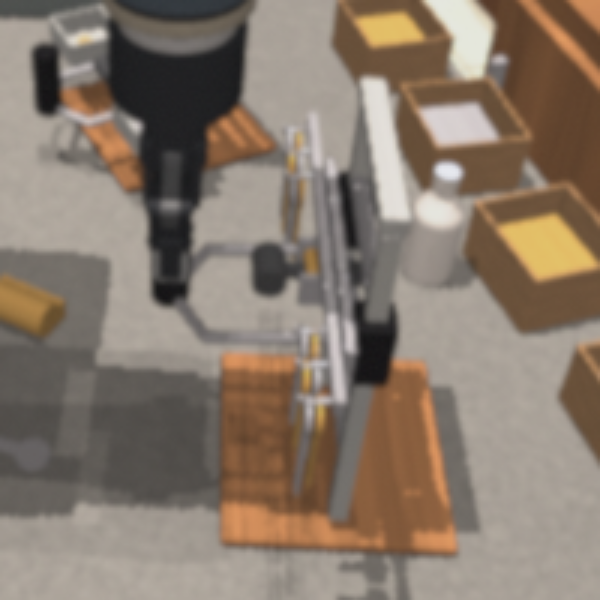

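The crossbar has risen with the gripper, and the counterweight at crop (270,270) looks level. Now I'll lower it under force control.

Run:
```python
from h import *
k=m.current_ee_pos()[:2]
m.move_l(P(.160,k),R,max_speed=.04)
m.dwell(.2); f0=np.mean([m.current_force()[2] for _ in range(5)]); print(f0)
z=.160
while z>.1475:
    z-=.001; m.move_l(P(z,k),R,max_speed=.02); m.dwell(.05)
    f=np.mean([m.current_force()[2] for _ in range(5)]); print(round(z,4),round(f,2),m.current_ee_pos()[2].round(4))
    if f>f0+5: break
print(m.current_time(),m.current_grip_width())
p,d=m.grab_frame("side"); cv2.imwrite("pics/s3.png",cv2.resize(p[120:320,260:460,::-1],(600,600)))
```

```text
-4.589078308214062
0.159 -5.93 0.159
0.158 -5.43 0.1579
0.157 -4.74 0.157
0.156 -5.16 0.156
0.155 -5.35 0.155
0.154 -4.69 0.154
0.153 2.08 0.1533
13.2833 0.28919765963467114
```

View pics/s3.png

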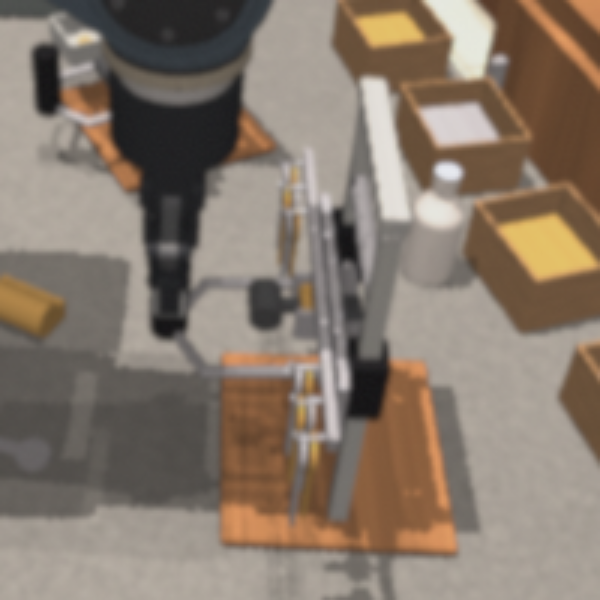

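The rack met the rung exactly where expected (TCP 0.153, a 70 mm rise), and the force jumped about 7 N. I'll open the gripper, rise straight up and check.

Run:
```python
from h import *
k=m.current_ee_pos()[:2]
m.set_gripper(0.6); print(m.current_force(),m.current_grip_width())
m.move_l(P(.34,k),R,max_speed=.12)
print(m.current_time(),m.current_force())
for c,b in(("scene",(180,274,262,302)),("side",(180,256,297,335))):
    Q,_,p=pts(c,*b); Q=Q[np.hypot(*(Q[:,:2]-K).T)<.022]; print(c,len(Q),np.percentile(Q[:,2],[2,50,98]))
    cv2.imwrite(f"pics/{c}4.png",p[:,:,::-1])
a=cv2.imread("pics/side4.png")[60:320,240:480];b=cv2.imread("pics/scene4.png")[110:370,220:460]
cv2.imwrite("pics/f.png",cv2.resize(np.hstack([a,b]),None,fx=1.6,fy=1.6))
print([(x["confidence"],x["at"]) for x in m.look_for("scene","tray_rack")])
```

```text
[ 0.4142797  -0.24717313 -0.59433393] 0.5991056913521305
15.4167 [ 0.42450344 -0.06518708  0.07690818]
scene 548 [0.12812904 0.16763835 0.19057866]
side 314 [0.13352027 0.17091486 0.19128609]
[(0.96, [0.5849, 0.2307, 0.0789])]
```

View pics/f.png

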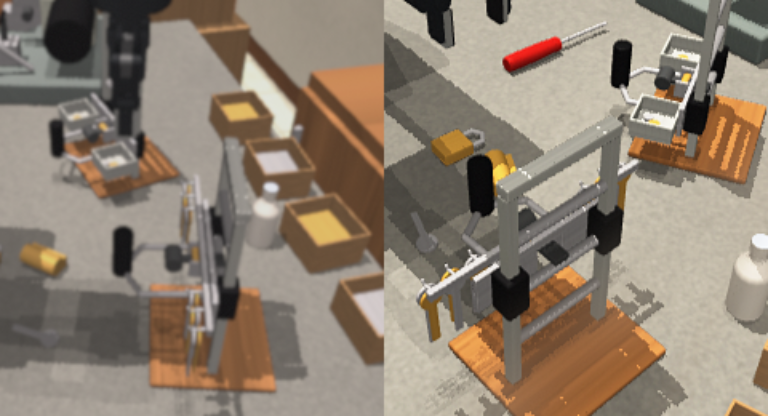

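The knob top is at 0.190 m, up from 0.121 m. The rack holds by itself with its pawl on the middle rung, the tray stand hasn't moved, and the gripper is clear.

```bash
python3 -c "
from bench import manip as m
m.sign_off()"
```

```text
the job is handed in; nothing more can be done
```

The key rack is now on the middle rung and the gripper is clear of it. I handed the job in at about 15.5 s, and sign-off gives no verdict.

- **Raise:** I gripped the knob from above and lifted the rack about 101 mm. That is past the middle rung and within the range where the pawl swings free.
- **Lower:** I brought it down in 1 mm steps. The wrist force jumped about 7 N at a rise of 70 mm, where the middle rung should be, and I let go there.
- **Final checks:** After release the knob top measured 0.190–0.191 m in both cameras, against 0.121 m at the start, so the rack is at about 0.070 m and holding by itself. The tray stand was found within about 4 mm of where it started.
- **Disagreement:** The network's `key_knob` position was about 80 mm off, because it reported the rack body. I took the knob position from depth instead, and the wrist picture confirmed it.
- **Not measured:** I judged the pawl angle only from the pictures, where it looked level, and from the rack resting on the rung.

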